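# Lengthen the shaker's rack holder by one button hole and load the tube rack

## Task

The rack of capped sample tubes is to go on the platform shaker, but the shaker's rack holder is locked one hole too short for it. Press the sprung button of the holder's tube down, push the sliding tube outward by its thumb tab until the button pops up in the next hole, never forcing it, and then set the rack upright in the lengthened bay, flat on the deck between the two end stops, and let go of it. Leave the tip box, the cotton jar and the timer where they are.

Things in the scene. Friction and masses are not known exactly. Their poses are not given: they have to be found in the camera images.
- shaker: Platform shaker fixed to the bench: white box 152 x 222 mm, aluminium plate on top. Origin: under its middle, at bench height. x: from its operating panel (robot side) to its back; y: along the rack holder, the way the sliding tube goes outward; z up. The deck a rack stands on is 78 mm above the bench. The telescoping tube runs along y in front of the bay, its axis at x = -62 mm.
- bay (a point): Centre, on the deck, of the holder's bay once lengthened; axes as the shaker's. Two end stops 14 mm thick rise 24 mm above the deck: the fixed one's inner face is at y = -77 mm from here; the sliding one stands in the bay's way until the holder is lengthened, and then leaves the rack about 3 mm of play at either end. Low lips bound it at x = -35 and +35 mm, tops 8 mm above the deck.
- tab (a point): Thumb tab on the sliding outer tube (24 mm square aluminium, upper face 13 mm above the deck): black upright plate, 24 mm wide (x), 8 mm thick (y), top 22 mm above that face. Point: middle of its side that faces the button, 10 mm above the tube's upper face. Push it to the shaker's +y. At the start the button's axis is 11 mm from this side. Axes as the shaker's.
- button_top (a point): Top of the sprung button, a 14 mm steel dome in the fixed inner tube. Up in a hole it stands 7 mm above the outer tube's upper face and locks the tube. It takes 2.5 N to start it down and 4.5 N to press it level with that face. Then a push of about 12 N on the tab rides it under the hole's edge, where it stays down by itself until the next hole comes over it.
- slider (a joint): Travel (m) of the sliding outer tube and its end stop: about 0 in the first hole (start). The next hole comes over the button 2 to 6 cm farther on; it must be found by feel. The hole, like the first 15 mm wide, lies in line with it on the side away from the tab. It drags with about 4 N and stops dead when the button has jumped up; play about 1 mm each way. Pushing it with over 15 N against the edge of the button is forcing.
- button (a joint): How far the button is pressed down (m): 0 up, 0.007 level with the outer tube's upper face, 0.0095 when held down by the tube's wall between two holes. A finger lying over a hole keeps it from jumping up there.
- rack_mid (a point): Middle of the tube rack, 33 mm above its underside. Blue, 62 (its x) x 148 (its y) x 66 mm high; four fixed capped tubes in the end holes reach 89 mm; the middle 80 mm of its length is free of tubes. About 0.27 kg. To hold it across x at mid-length: the edges of its shelves, 26-29 and 52-55 mm above its underside, are 54 mm apart. Either way round in the bay, its y along the bay's.
- tip_box: Pipette tip box with a clear lid, 68 x 118 x 76 mm, origin at the centre of its underside; to be left alone.
- cotton_jar: Jar with a metal lid, 68 mm wide and 98 mm high, origin at the centre of its underside; to be left alone.
- timer: Small bench timer, 66 x 58 x 20 mm, origin at the centre of its underside; to be left alone.

How it is judged:
By the outcome, as a careful person would: the job done as asked, in the order asked, and still so for the second after the job is handed in, with the robot touching nothing.
It also fails if it takes over 67 s, if anything falls off the work surface, if the arm or the gripper's body presses on something with over 40 N, if the wrist force passes 120 N, or if a joint passes its speed limit or range.

## Robot

A 6-joint arm with a two-finger parallel gripper is mounted at the origin on a cart in front of the work surface, level with it; the furniture and walls round the work are solid. World frame = base frame: x ahead of the robot, y to its left, z up, the work surface at z = 0. Lengths are in mm, angles in rad, forces in N, time in s.
With the tool pointing down it reaches from about 275 to 750 mm from the base axis. Payload 10.2 kg.
Tool frame: the origin (TCP) lies on the front face of the gripper's body, between the roots of the fingers; the fingertips stand 73 mm ahead of it and the grasp point (between the pads) lies 54 mm ahead of it; z points along the fingers, y is the line along which they close (so a half turn about z gives the same grasp; the last joint's range is limited). The gripper opens to 85 mm and grips with 20 to 120 N. Pads are 22 mm wide; open, the fingers measure 114 mm over their backs; the gripper's body (76 mm by 85 mm) begins 54 mm behind the grasp point. The pads swing forward as they close: fully open they stand 13 mm farther back than shut.
Start: joints at [0.9, 0.313, 1.498, -0, 1.331, -0.223], TCP at [227.33, 473.237, 303.894] pointing down, gripper open.
Joint ranges: [-2.94, 2.94], [-0.97, 2.17], [0.19, 2.56], [-1.23, 4.37], [0.02, 3.11], [-2.88, 2.88]. Speed limits (rad/s): [2.39, 2.39, 3.01, 3.14, 3.14, 3.14].

## Interface

Orientations are given as a unit quaternion [w, x, y, z].
In Python, from rig import * gives the robot as it stands.
- The arm moves only by the tool step_arm, never from a script. Its argument "plan" is a list of rows, each an object with "offset": the shift along the tool's x, y, z in cm, a list of three; "rot": the turn, a rotation vector about the tool's x, y, z in degrees, a list of three; "gripper": the finger opening in cm, from 0 to 8.54. In form: [{"offset": [x, y, z], "rot": [wx, wy, wz], "gripper": gripper}, ...]. A call has 1 to 12 rows; each row is the pose to reach, as a shift and turn from the pose commanded when the call began, along the tool's axes at that moment; what a row does not reach only later rows make up. A row lasts 1/10 s, in which the tool goes at most 50 mm and 8.59 degrees, less where a joint would pass 70% of its speed; a pose out of reach is approached as far as the arm can. A call with a gripper value outside its range is refused whole. The fingers move at their own pace and stop on an object; "squeeze" is the grip in N (left out, the last holds). Time passes only in rows, so rows that repeat a pose let the fingers close. It gives the time, the measured TCP pose, the force, the opening and the grip force at its end, in the units of the state.
- sense(): the state, without advancing time (a new reading comes with each control period).
- capture(name): name is "scene" or "top" or "wrist"; returns a dict with "color" (400x640x3 uint8, red, green, blue), "depth" (400x640 float32, mm along the optical axis (not along the pixel's ray), 0 where there is no reading), "vertical_fov" (degrees; the focal length in pixels is half the picture's height over the tangent of half this angle, whatever the lens; pixels are square), "cx", "cy" (the principal point, pixels), "rvec" (rotation vector, rad) and "tvec" (3), from world to camera coordinates, as OpenCV has them; the wrist camera has in their place "mount" (4x4, takes a point from camera to tool coordinates, whose origin is the TCP and whose axes are the flange's). Camera axes: x right, y down, z forward; pixel columns grow to the right and rows downward; lengths in mm; the calibration is good to about 2 mm. A picture is of the moment at which its call begins: read the wrist's pose just before it.
- finish_job(): hands the job in; it is judged then, once.
The state is a dict: "time_s": time; "joints": joint angles; "dq": joint speeds; "tau": joint torques, N m; "eef_pos": TCP position; "ee_rot": TCP orientation; "force": force on the tool from outside, world axes, zero at the start; "wrist_torque": the same for the moment, N m; "grip_width": opening from 0.0 (shut) to 1.0 (fully open); "grip_force": force on a finger pad.
Only numpy, scipy, OpenCV 4.12 (cv2) and the standard library are available. Lean on these libraries where they do the work, as an engineer would, in place of code of your own. Each camera call takes 0.05 s, during which the arm holds its last target. There are 200 camera calls.

## Working session

There is one attempt and no reset: what is moved stays moved. The work goes in short steps, Python scripts to look and compute and a tool call to move; the robot and the scene stay as the last step left them, time stands still between calls to the robot, and variables do not carry over. Pictures are saved under pics/ and viewed, at most 11 in all, crops included, and the job is handed in when it is done.

Besides the shell and the picture viewer there is one more tool, called after "Emit:" as name([rows], argument=value, ...), one row to a line, values as JSON. step_arm: Moves the arm, as the interface text tells. Its arguments: {"type":"object","properties":{"plan":{"type":"array"},"squeeze":{"type":"number"}},"required":["plan"]}

```bash
mkdir -p pics; ls; cat > h.py <<'E'
from rig import *
import numpy as np, cv2
from scipy.spatial.transform import Rotation as R
def T_tool(s):
    q=s["ee_rot"]; T=np.eye(4); T[:3,:3]=R.from_quat([q[1],q[2],q[3],q[0]]).as_matrix(); T[:3,3]=s["eef_pos"]; return T
def shot(name):
    s=sense(); c=capture(name)
    if "mount" in c: c["cw"]=T_tool(s)@np.array(c["mount"])
    else:
        T=np.eye(4); T[:3,:3]=cv2.Rodrigues(np.array(c["rvec"],float))[0]; T[:3,3]=np.ravel(c["tvec"]); c["cw"]=np.linalg.inv(T)
    c["f"]=200/np.tan(np.radians(c["vertical_fov"])/2)
    return c
def cloud(c):
    v,u=np.mgrid[:400,:640]; d=c["depth"]
    P=np.stack([(u-c["cx"])/c["f"]*d,(v-c["cy"])/c["f"]*d,d],-1)
    return P@c["cw"][:3,:3].T+c["cw"][:3,3]
def ray(c,u,v,z):
    d=c["cw"][:3,:3]@np.array([(u-c["cx"])/c["f"],(v-c["cy"])/c["f"],1]); o=c["cw"][:3,3]
    return o+d*(z-o[2])/d[2]
E
python3 - <<'E'
from h import *
import pickle
s=sense(); print(s)
t=shot("top"); sc=shot("scene"); w=shot("wrist")
pickle.dump((t,sc,w),open("c0.pkl","wb"))
for n,c in zip(("top","scene","wrist"),(t,sc,w)):
    cv2.imwrite(f"pics/{n}0.png",c["color"][:,:,::-1]); print(n,c["f"],c["cx"],c["cy"],c["cw"].round(2).tolist(),(c["depth"]>0).mean())
E
```

```text
pics
{'time_s': 0.0, 'joints': array([ 8.99567770e-01,  3.13462224e-01,  1.49842979e+00, -7.39233231e-06,
        1.33102411e+00, -2.23421664e-01]), 'dq': array([ 0.00198455, -0.00039248,  0.00083054,  0.00065904, -0.00122   ,
        0.00017739]), 'tau': array([ 4.37318949e-04, -4.12264681e+01, -2.59743655e+01, -1.65205865e-04,
        4.11902613e-03,  1.90010303e-05]), 'eef_pos': array([227.23586264, 473.08995876, 303.33151326]), 'ee_rot': array([-2.82999317e-04,  2.22036407e-01,  9.75038151e-01, -5.98175686e-04]), 'force': array([0.68786575, 0.11609668, 0.37857761]), 'wrist_torque': array([-0.10230701,  0.02953468,  0.00051994]), 'grip_force': 0.0, 'grip_width': 0.9971363306272873}
top 519.4166925730187 313.7737767342265 203.63825919101208 [[0.0, -0.98, 0.2, 239.27], [-1.0, -0.0, 0.0, 128.09], [-0.0, -0.2, -0.98, 1576.02], [0.0, 0.0, 0.0, 1.0]] 0.99594921875
scene 390.21518624732283 325.8251783763472 190.86495250115462 [[0.86, -0.34, 0.39, 46.91], [-0.51, -0.53, 0.67, -762.85], [-0.02, -0.78, -0.63, 945.04], [0.0, 0.0, 0.0, 1.0]] 0.99609375
wrist 326.87717291654366 314.37722637430466 194.02287650284237 [[0.43, 0.87, 0.25, 163.81], [0.9, -0.42, -0.12, 503.35], [-0.0, 0.28, -0.96, 373.29], [0.0, 0.0, 0.0, 1.0]] 0.9958359375
```

View pics/top0.png

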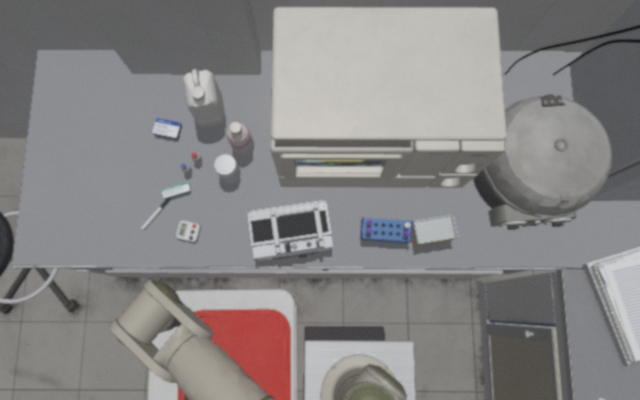

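View pics/scene0.png

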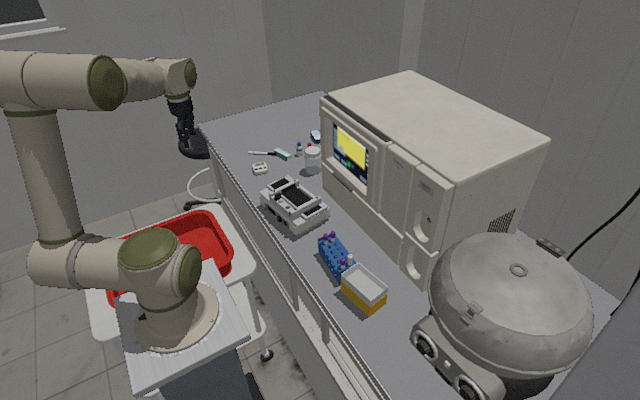

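Top view: shaker at (290,230), rack at (387,230), tip box at (436,230), jar at (226,168), timer at (188,232). A large instrument stands behind them.

```bash
python3 - <<'E'
from h import *
import pickle
t,sc,w=pickle.load(open("c0.pkl","rb"))
a=cv2.resize(t["color"][190:270,170:470,::-1],None,fx=2.6,fy=2.6,interpolation=cv2.INTER_CUBIC)
b=cv2.resize(sc["color"][160:320,240:400,::-1],(390,390),interpolation=cv2.INTER_CUBIC)
im=np.zeros((600,780,3),np.uint8); im[:208]=a[:, :780]; im[209:599,:390]=b
b=cv2.resize(w["color"][:,:,::-1],(390,244)); im[209:453,390:]=b
cv2.imwrite("pics/crop1.png",im)
P=cloud(t); hsv=cv2.cvtColor(t["color"],cv2.COLOR_RGB2HSV)
X,Y,Z=P[...,0],P[...,1],P[...,2]
# shaker pts: big region
for nm,(u0,u1,v0,v1) in dict(shaker=(240,340,195,265),rack=(355,413,210,250),tip=(410,465,208,252),jar=(210,240,150,190),timer=(172,204,215,248),instr=(270,505,130,195)).items():
    q=P[v0:v1,u0:u1].reshape(-1,3); 
    for lo,hi in ((12,30),(30,60),(60,74),(74,84),(84,95),(95,120),(120,600)):
        m=q[(q[:,2]>lo)&(q[:,2]<hi)]
        if len(m)>15: print(nm,lo,hi,len(m),np.percentile(m,[2,98],axis=0).round(0).tolist(), [np.round(k,1) for k in cv2.minAreaRect(m[:,:2].astype(np.float32))])
print(np.median(Z[240:260,340:360]), P[215:265:10,350].round(0).tolist())
E
```

```text
shaker 12 30 38 [[383.0, 83.0, 14.0], [465.0, 301.0, 29.0]] [array([478.2, 188.3]), array([217., 201.]), np.float64(87.1)]
shaker 30 60 366 [[386.0, 92.0, 33.0], [561.0, 302.0, 60.0]] [array([470.9, 200.6]), array([163.4, 230.6]), np.float64(7.6)]
shaker 60 74 993 [[394.0, 84.0, 61.0], [552.0, 317.0, 74.0]] [array([471.5, 202.6]), array([147.2, 236. ]), np.float64(8.9)]
shaker 74 84 1837 [[428.0, 93.0, 74.0], [540.0, 318.0, 83.0]] [array([470.8, 202.7]), array([130.8, 235.7]), np.float64(8.4)]
shaker 84 95 438 [[405.0, 119.0, 84.0], [527.0, 265.0, 95.0]] [array([464.6, 202.5]), array([118.8, 218.8]), np.float64(7.1)]
shaker 95 120 487 [[405.0, 108.0, 95.0], [535.0, 255.0, 112.0]] [array([470.5, 181.4]), array([124.1, 139.9]), np.float64(8.6)]
rack 12 30 96 [[443.0, -164.0, 17.0], [505.0, -8.0, 30.0]] [array([472.7, -86.9]), array([158. ,  59.9]), np.float64(84.5)]
rack 30 60 746 [[443.0, -153.0, 31.0], [508.0, -12.0, 60.0]] [array([475.4, -85.9]), array([154.3,  62.6]), np.float64(86.1)]
rack 60 74 127 [[443.0, -158.0, 60.0], [506.0, -8.0, 72.0]] [array([474.7, -82.9]), array([148.7,
[... 1831 characters left out ...]
array([623.5, -76.4]), array([621.9,  61.6]), np.float64(87.5)]
instr 74 84 239 [[580.0, -386.0, 74.0], [641.0, 215.0, 84.0]] [array([625.8, -82.1]), array([625.7,  69.9]), np.float64(87.2)]
instr 84 95 246 [[577.0, -393.0, 84.0], [636.0, 211.0, 95.0]] [array([626.4, -85.5]), array([631.4,  72.3]), np.float64(87.0)]
instr 95 120 384 [[605.0, -311.0, 96.0], [613.0, 227.0, 119.0]] [array([613.3, -76.7]), array([625. ,  32.8]), np.float64(88.3)]
instr 120 600 11801 [[591.0, -364.0, 135.0], [654.0, 223.0, 416.0]] [array([602., -72.]), array([138.2, 614.1]), np.float64(2.8)]
0.17512379077970763 [[527.0, 20.0, 1.0], [496.0, 21.0, 4.0], [465.0, 21.0, -0.0], [435.0, 21.0, -3.0], [404.0, 21.0, -2.0]]
```

View pics/crop1.png

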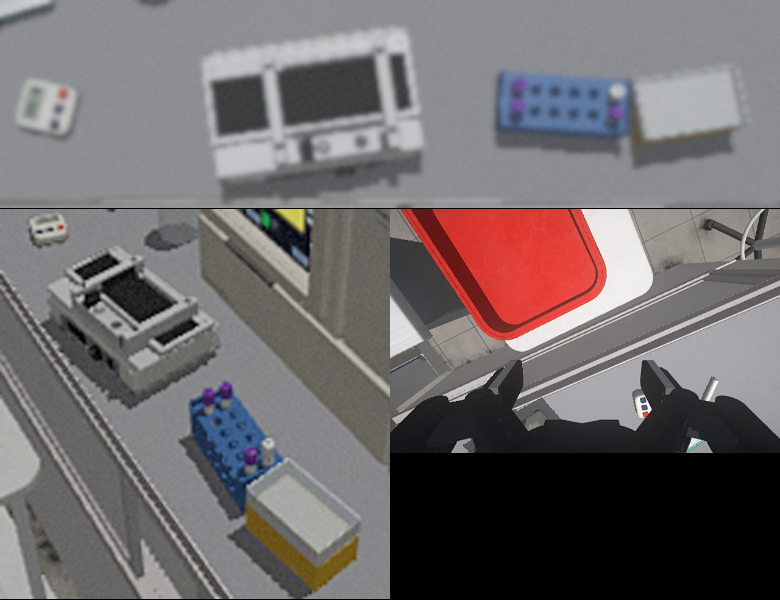

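Emit:
step_arm([
  {"offset": [-27.9, -16.5, 0], "rot": [0, 0, 56], "gripper": 8.5},
  {"offset": [-27.9, -16.5, 0], "rot": [0, 0, 56], "gripper": 8.5},
  {"offset": [-27.9, -16.5, 0], "rot": [0, 0, 56], "gripper": 8.5},
  {"offset": [-27.9, -16.5, 0], "rot": [0, 0, 56], "gripper": 8.5},
  {"offset": [-27.9, -16.5, 0], "rot": [0, 0, 56], "gripper": 8.5},
  {"offset": [-27.9, -16.5, 0], "rot": [0, 0, 56], "gripper": 8.5},
  {"offset": [-27.9, -16.5, 0], "rot": [0, 0, 56], "gripper": 8.5},
  {"offset": [-27.9, -16.5, 0], "rot": [0, 0, 56], "gripper": 8.5},
  {"offset": [-27.9, -16.5, 0], "rot": [0, 0, 56], "gripper": 8.5},
])

```text
time_s: 1.05
eef_pos: [407.2, 203.7, 303.7]
ee_rot: [-0.0, 0.654, 0.757, -0.0]
force: [-0.2, 0.0, -0.0]
grip_width: 0.999
grip_force: 0.0
```

```bash
python3 - <<'E'
from h import *
import pickle
s=sense(); print(s["eef_pos"],s["ee_rot"],s["force"],s["joints"])
w=shot("wrist"); pickle.dump((s,w),open("c1.pkl","wb"))
cv2.imwrite("pics/w1.png",w["color"][:,:,::-1]); print(w["cw"].round(3).tolist())
E
```

```text
[407.2270396  203.72542251 303.69528345] [-3.03606530e-04  6.53672706e-01  7.56777290e-01 -1.85947624e-04] [-0.17454605  0.02885535 -0.0097633 ] [2.05487764e-01 1.58977900e-01 1.69434508e+00 2.66947735e-04
 1.28893396e+00 5.94720359e-02]
[[0.989, 0.14, 0.04, 397.223], [0.145, -0.95, -0.275, 273.191], [-0.001, 0.278, -0.961, 373.606], [0.0, 0.0, 0.0, 1.0]]
```

View pics/w1.png

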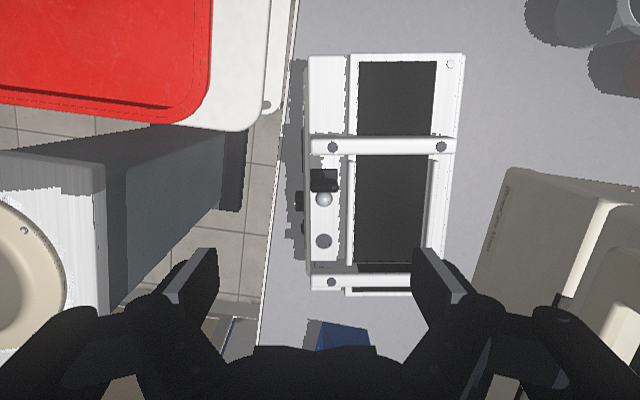

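Wrist view: black tab at (324,180), button at (324,198), next hole at (323,240). The sliding stop is at row 146 and the fixed stop at row 282.

```bash
python3 - <<'E'
from h import *
import pickle
s,w=pickle.load(open("c1.pkl","rb")); P=cloud(w)
for n,u,v,z in (("button",324,198,95),("hole",323,240,91),("tabtopbtnside",324,191,113),("tabL",310,185,113),("tabR",338,185,113)):
    print(n,ray(w,u,v,z).round(1),P[v,u].round(1))
g=cv2.cvtColor(w["color"],cv2.COLOR_RGB2GRAY)
# line fits: bay left edge (white->black) near u=357 rows 70-130 and 165-250 ; stops edges
E=[]
for v in list(range(66,130,4)):
    r=g[v,340:375].astype(int); u=340+np.argmin(np.diff(r)); E.append(ray(w,u+.5,v,78)[:2])
for nm,rows in (("sh_bigL",range(170,262,4)),):
    F=[]
    for v in rows:
        r=g[v,342:372].astype(int); u=342+np.argmin(np.diff(r)); F.append(ray(w,u+.5,v,78)[:2])
for A in (E,F):
    A=np.array(A,np.float32); vx,vy,x,y=cv2.fitLine(A,cv2.DIST_HUBER,0,.01,.01).ravel(); print("line",np.degrees(np.arctan2(vy,vx)),x,y)
# tube & shaker heights
q=P[150:262,300:345].reshape(-1,3); print(np.histogram(q[:,2],bins=range(60,125,3)))
m=(P[...,2]>60)&(P[...,2]<120)&(P[...,1]>60)&(P[...,1]<340)&(P[...,0]<570)&(P[...,0]>370)
m[300:]=0
print(cv2.minAreaRect(P[m][:,:2].astype(np.float32)))
c=cv2.resize(w["color"][130:300,295:465,::-1],None,fx=3.5,fy=3.5,interpolation=cv2.INTER_CUBIC); cv2.imwrite("pics/c1.png",c)
E
```

```text
button [417.7 191.   95. ] [417.6 191.3  96. ]
hole [423.4 149.   91. ] [423.7 147.8  88.3]
tabtopbtnside [415.5 202.3 113. ] [415.4 202.4 113.4]
tabL [403.3 205.7 113. ] [403.5 203.6 105. ]
tabR [426.1 209.  113. ] [431.2 197.6  66.4]
line -81.25742 433.38388 280.1158
line -81.60118 449.52975 176.07397
(array([  15,  531,  399,   12,   17,    3,    0,    0,   14,  330, 1643,
        357,  126,  150,   78,   22,   72,  207,   10,    0,    0]), array([ 60,  63,  66,  69,  72,  75,  78,  81,  84,  87,  90,  93,  96,
        99, 102, 105, 108, 111, 114, 117, 120, 123]))
((471.8622741699219, 203.4127197265625), (139.65977478027344, 236.23951721191406), 8.71274185180664)
```

View pics/c1.png

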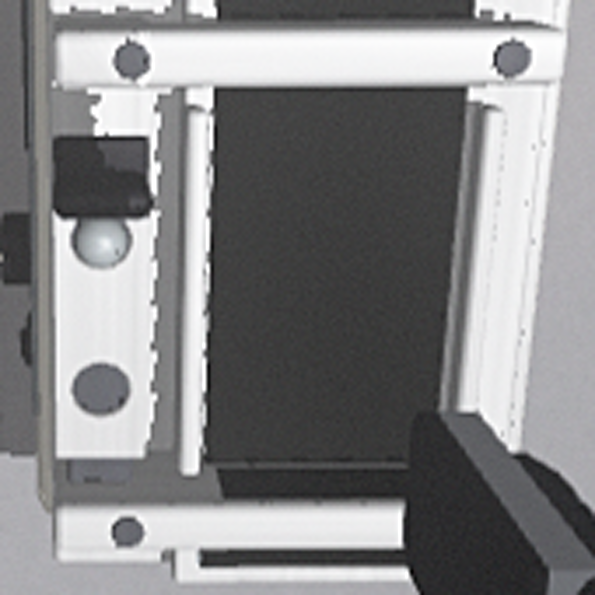

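Emit:
step_arm([
  {"offset": [-1.7, 0.84, 4], "rot": [0, 0, -0.25], "gripper": 0},
  {"offset": [-1.7, 0.84, 7], "rot": [0, 0, -0.25], "gripper": 0},
  {"offset": [-1.7, 0.84, 8], "rot": [0, 0, -0.25], "gripper": 0},
  {"offset": [-1.7, 0.84, 8], "rot": [0, 0, -0.25], "gripper": 0},
  {"offset": [-1.7, 0.84, 8], "rot": [0, 0, -0.25], "gripper": 0},
  {"offset": [-1.7, 0.84, 8], "rot": [0, 0, -0.25], "gripper": 0},
  {"offset": [-1.7, 0.84, 8], "rot": [0, 0, -0.25], "gripper": 0},
  {"offset": [-1.7, 0.84, 8], "rot": [0, 0, -0.25], "gripper": 0},
])

```text
time_s: 1.9
eef_pos: [418.3, 188.2, 224.5]
ee_rot: [0.0, 0.652, 0.758, 0.0]
force: [-0.2, -0.2, -0.1]
grip_width: 0.001
grip_force: 0.0
```

```bash
python3 - <<'E'
from h import *
s=sense(); w=shot("wrist"); T=np.linalg.inv(T_tool(s)); P=cloud(w); Q=P@T[:3,:3].T+T[:3,3]
m=(abs(Q[...,0])<25)&(abs(Q[...,1])<40)&(Q[...,2]>30)&(Q[...,2]<95)&(w["depth"]>0)
q=Q[m]; print(s["eef_pos"],s["grip_width"],len(q))
for z in range(40,95,5):
    k=q[(q[:,2]>=z)&(q[:,2]<z+5)]
    if len(k): print(z,len(k),np.percentile(k,[2,50,98],axis=0).round(1).tolist())
cv2.imwrite("pics/w2.png",w["color"][:,:,::-1])
print(P[m & (Q[...,2]>60)][:,2].min())
E
```

```text
[418.29210988 188.2119793  224.49393806] 0.0006446194481930054 2824
40 322 [[6.0, -12.9, 40.2], [10.1, 0.4, 43.1], [11.0, 13.2, 44.9]]
45 400 [[5.9, -13.0, 45.1], [7.2, 0.2, 47.3], [10.9, 13.3, 49.9]]
50 347 [[5.8, -13.0, 50.1], [9.5, -0.0, 52.5], [10.8, 13.2, 54.9]]
55 318 [[5.8, -12.8, 55.2], [6.8, -0.0, 57.3], [10.8, 13.0, 59.9]]
60 278 [[5.9, -12.2, 60.1], [9.8, 0.4, 62.3], [10.8, 12.8, 64.9]]
65 119 [[5.9, -10.0, 65.2], [10.2, -0.0, 66.4], [10.7, 11.1, 68.8]]
155.5087764808286
```

View pics/w2.png

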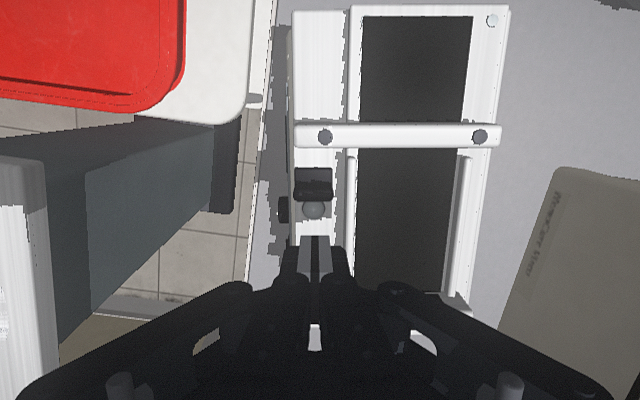

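View: closed fingers at (314,250). Button at (314,209) and tab at (313,183), in line with the fingers.

```bash
python3 - <<'E'
from h import *
s=sense(); w=shot("wrist"); T=np.linalg.inv(T_tool(s))
for n,u,v,z in (("btn",314,208,95),("tabedge",314,194,113),("tubeL",294,225,91),("tubeR",336,225,91)):
    p=ray(w,u,v,z); print(n,p.round(1),(T[:3,:3]@p+T[:3,3]).round(1))
P=cloud(w); Q=P@T[:3,:3].T+T[:3,3]; print(Q[200:216,314].round(1).tolist()); print(Q[180:196:2,314].round(1).tolist()); print(np.median(P[150:165,300:330,2]))
E
```

```text
btn [417.8 191.3  95. ] [ 3.100e+00 -1.000e-01  1.293e+02]
tabedge [415.6 205.7 113. ] [ 1.770e+01 -1.000e-01  1.113e+02]
tubeL [406.6 176.2  91. ] [-10.1 -13.4 133.3]
tubeR [434.2 180.3  91. ] [-10.1  14.5 133.3]
[[13.6, -0.1, 112.8], [13.4, -0.1, 111.7], [11.7, -0.1, 115.2], [6.5, -0.1, 129.4], [5.7, -0.1, 129.7], [5.3, -0.1, 128.9], [4.8, -0.1, 128.4], [4.5, -0.1, 127.3], [4.1, -0.1, 126.6], [3.3, -0.1, 126.7], [3.0, -0.1, 125.9], [2.3, -0.1, 126.0], [1.4, -0.1, 126.6], [0.6, -0.1, 126.8], [-0.1, -0.1, 127.1], [-0.2, -0.1, 125.3]]
[[21.7, -0.1, 129.1], [20.4, -0.1, 129.3], [20.2, -0.1, 125.0], [20.4, -0.1, 119.2], [19.9, -0.1, 116.5], [20.1, -0.1, 111.3], [18.7, -0.1, 112.3], [17.6, -0.1, 111.9]]
90.99375704297546
```

Emit:
step_arm([
  {"offset": [0, 0, 3], "rot": [0, 0, 0], "gripper": 0},
  {"offset": [0, 0, 5], "rot": [0, 0, 0], "gripper": 0},
  {"offset": [0, 0, 5.4], "rot": [0, 0, 0], "gripper": 0},
  {"offset": [0, 0, 5.6], "rot": [0, 0, 0], "gripper": 0},
  {"offset": [0, 0, 5.6], "rot": [0, 0, 0], "gripper": 0},
])

```text
time_s: 2.5
eef_pos: [418.3, 188.2, 168.6]
ee_rot: [0.0, 0.652, 0.758, 0.0]
force: [-2.0, -0.2, 3.2]
grip_width: -0.002
grip_force: 1.3
```

Emit:
step_arm([
  {"offset": [0, 0, 0.25], "rot": [0, 0, 0], "gripper": 0},
  {"offset": [0, 0, 0.4], "rot": [0, 0, 0], "gripper": 0},
  {"offset": [0, 0, 0.45], "rot": [0, 0, 0], "gripper": 0},
  {"offset": [0, 0, 0.45], "rot": [0, 0, 0], "gripper": 0},
])

```text
time_s: 2.9
eef_pos: [418.4, 188.1, 163.7]
ee_rot: [0.0, 0.652, 0.758, 0.0]
force: [-0.1, 0.4, 4.0]
grip_width: 0.001
grip_force: 2.0
```

Emit:
step_arm([
  {"offset": [0, 0, 0.06], "rot": [0, 0, 0], "gripper": 0},
  {"offset": [0, 0, 0.06], "rot": [0, 0, 0], "gripper": 0},
])

```text
time_s: 3.1
eef_pos: [418.5, 188.2, 163.5]
ee_rot: [0.0, 0.652, 0.758, 0.0]
force: [-1.9, -0.1, 9.8]
grip_width: -0.006
grip_force: 4.9
```

Emit:
step_arm([
  {"offset": [0.1, 0, 0], "rot": [0, 0, 0], "gripper": 0},
  {"offset": [0.15, 0, 0], "rot": [0, 0, 0], "gripper": 0},
  {"offset": [0.15, 0, 0], "rot": [0, 0, 0], "gripper": 0},
])

```text
time_s: 3.4
eef_pos: [418.4, 189.1, 163.5]
ee_rot: [0.001, 0.652, 0.758, -0.0]
force: [-1.0, -5.9, 9.9]
grip_width: 0.003
grip_force: 4.9
```

Emit:
step_arm([
  {"offset": [0.05, 0, 0], "rot": [0, 0, 0], "gripper": 0},
  {"offset": [0.05, 0, 0], "rot": [0, 0, 0], "gripper": 0},
])

```text
time_s: 3.6
eef_pos: [418.3, 189.5, 163.5]
ee_rot: [0.001, 0.652, 0.758, -0.0]
force: [-1.5, -6.1, 9.2]
grip_width: -0.003
grip_force: 4.9
```

Emit:
step_arm([
  {"offset": [0.05, 0, 0], "rot": [0, 0, 0], "gripper": 0},
  {"offset": [0.05, 0, 0], "rot": [0, 0, 0], "gripper": 0},
])

```text
time_s: 3.8
eef_pos: [418.3, 190.0, 163.5]
ee_rot: [0.001, 0.652, 0.758, -0.0]
force: [-2.0, -6.2, 9.9]
grip_width: 0.003
grip_force: 4.9
```

Emit:
step_arm([
  {"offset": [0.05, 0, 0], "rot": [0, 0, 0], "gripper": 0},
  {"offset": [0.05, 0, 0], "rot": [0, 0, 0], "gripper": 0},
])

```text
time_s: 4.0
eef_pos: [418.2, 190.5, 163.5]
ee_rot: [0.001, 0.652, 0.758, -0.0]
force: [-1.3, -6.4, 9.1]
grip_width: 0.001
grip_force: 4.9
```

Emit:
step_arm([
  {"offset": [0.05, 0, 0], "rot": [0, 0, 0], "gripper": 0},
  {"offset": [0.05, 0, 0], "rot": [0, 0, 0], "gripper": 0},
])

```text
time_s: 4.2
eef_pos: [418.2, 191.1, 163.5]
ee_rot: [0.001, 0.652, 0.758, 0.0]
force: [-0.7, -5.0, 8.6]
grip_width: 0.002
grip_force: 4.4
```

Emit:
step_arm([
  {"offset": [0.05, 0, 0], "rot": [0, 0, 0], "gripper": 0},
  {"offset": [0.05, 0, 0], "rot": [0, 0, 0], "gripper": 0},
])

```text
time_s: 4.4
eef_pos: [418.2, 191.6, 163.5]
ee_rot: [0.001, 0.652, 0.758, 0.0]
force: [-0.1, -5.3, 8.6]
grip_width: -0.002
grip_force: 4.1
```

Emit:
step_arm([
  {"offset": [0.05, 0, 0], "rot": [0, 0, 0], "gripper": 0},
  {"offset": [0.05, 0, 0], "rot": [0, 0, 0], "gripper": 0},
])

```text
time_s: 4.6
eef_pos: [418.2, 192.1, 163.4]
ee_rot: [0.001, 0.652, 0.758, 0.0]
force: [0.1, -5.2, 7.2]
grip_width: -0.002
grip_force: 4.1
```

```bash
cat >> h.py <<'E'
def stop_y(c):
    # along-shaker coordinate of the sliding stop's near and far edges from depth (top z~102)
    P=cloud(c); ex=np.array([.9888,.1495]); ey=np.array([-.1495,.9888]); o=np.array([471.8,203.4])
    q=P.reshape(-1,3); a=(q[:,:2]-o)@ex; b=(q[:,:2]-o)@ey
    m=(abs(a)<45)&(b>10)&(b<140)&(q[:,2]>97)&(q[:,2]<108); 
    t=(abs(a+62)<9)&(b>-20)&(b<100)&(q[:,2]>108)&(q[:,2]<117)
    return m.sum(),np.percentile(b[m],[5,50,95]).round(1),t.sum(),(np.percentile(b[t],[5,50,95]).round(1) if t.sum() else None)
E
python3 - <<'E'
from h import *
import pickle
s,w=pickle.load(open("c1.pkl","rb")); print(stop_y(w)); print(stop_y(shot("wrist"))); print(stop_y(shot("top"))); print(stop_y(pickle.load(open("c0.pkl","rb"))[0]))
E
```

```text
(np.int64(1864), array([36. , 42.7, 48.9]), np.int64(181), array([ 4.7,  9.8, 13. ]))
(np.int64(7683), array([38.3, 45. , 51. ]), np.int64(1027), array([ 2.9, 10.9, 15.2]))
(np.int64(17), array([37.3, 43.2, 49. ]), np.int64(0), None)
(np.int64(134), array([34.8, 41.2, 47.8]), np.int64(13), array([ 4.4,  9. , 21.5]))
```

Emit:
step_arm([
  {"offset": [0.05, 0, 0], "rot": [0, 0, 0], "gripper": 0},
  {"offset": [0.1, 0, 0], "rot": [0, 0, 0], "gripper": 0},
  {"offset": [0.1, 0, 0], "rot": [0, 0, 0], "gripper": 0},
])

```text
time_s: 5.0
eef_pos: [418.1, 193.0, 163.5]
ee_rot: [0.001, 0.652, 0.758, 0.0]
force: [-0.4, -7.0, 7.8]
grip_width: -0.004
grip_force: 4.8
```

Emit:
step_arm([
  {"offset": [0.05, 0, 0], "rot": [0, 0, 0], "gripper": 0},
  {"offset": [0.1, 0, 0], "rot": [0, 0, 0], "gripper": 0},
  {"offset": [0.1, 0, 0], "rot": [0, 0, 0], "gripper": 0},
])

```text
time_s: 5.3
eef_pos: [417.9, 193.7, 163.4]
ee_rot: [0.001, 0.652, 0.758, -0.0]
force: [-0.2, -8.3, 9.2]
grip_width: -0.002
grip_force: 5.5
```

Emit:
step_arm([
  {"offset": [0.05, 0, 0], "rot": [0, 0, 0], "gripper": 0},
  {"offset": [0.05, 0, 0], "rot": [0, 0, 0], "gripper": 0},
])

```text
time_s: 5.5
eef_pos: [417.9, 194.0, 163.5]
ee_rot: [0.002, 0.652, 0.758, -0.0]
force: [-1.0, -10.0, 7.9]
grip_width: 0.0
grip_force: 6.0
```

Emit:
step_arm([
  {"offset": [0.05, 0, 0], "rot": [0, 0, 0], "gripper": 0},
  {"offset": [0.05, 0, 0], "rot": [0, 0, 0], "gripper": 0},
])

```text
time_s: 5.7
eef_pos: [417.9, 194.5, 163.5]
ee_rot: [0.002, 0.652, 0.758, -0.0]
force: [1.1, -10.2, 7.5]
grip_width: -0.003
grip_force: 5.9
```

Emit:
step_arm([
  {"offset": [0.05, 0, 0], "rot": [0, 0, 0], "gripper": 0},
  {"offset": [0.05, 0, 0], "rot": [0, 0, 0], "gripper": 0},
])

```text
time_s: 5.9
eef_pos: [417.8, 194.7, 163.4]
ee_rot: [0.002, 0.652, 0.758, -0.0]
force: [0.8, -13.3, 9.4]
grip_width: 0.001
grip_force: 7.0
```

Emit:
step_arm([
  {"offset": [0.05, 0, 0], "rot": [0, 0, 0], "gripper": 0},
  {"offset": [0.05, 0, 0], "rot": [0, 0, 0], "gripper": 0},
])

```text
time_s: 6.1
eef_pos: [417.7, 195.3, 163.5]
ee_rot: [0.002, 0.652, 0.758, -0.0]
force: [1.2, -10.2, 8.1]
grip_width: 0.0
grip_force: 6.0
```

Emit:
step_arm([
  {"offset": [0.05, 0, 0], "rot": [0, 0, 0], "gripper": 0},
  {"offset": [0.05, 0, 0], "rot": [0, 0, 0], "gripper": 0},
])

```text
time_s: 6.3
eef_pos: [417.6, 196.3, 163.4]
ee_rot: [0.001, 0.652, 0.758, 0.0]
force: [-0.2, -6.0, 7.7]
grip_width: 0.001
grip_force: 4.2
```

Emit:
step_arm([
  {"offset": [0.1, 0, 0], "rot": [0, 0, 0], "gripper": 0},
  {"offset": [0.3, 0, 0], "rot": [0, 0, 0], "gripper": 0},
  {"offset": [0.5, 0, 0], "rot": [0, 0, 0], "gripper": 0},
  {"offset": [0.5, 0, -0.4], "rot": [0, 0, 0], "gripper": 0},
  {"offset": [0.5, 0, -0.8], "rot": [0, 0, 0], "gripper": 0},
  {"offset": [0.7, 0, -0.8], "rot": [0, 0, 0], "gripper": 0},
  {"offset": [0.9, 0, -0.8], "rot": [0, 0, 0], "gripper": 0},
  {"offset": [1.1, 0, -0.8], "rot": [0, 0, 0], "gripper": 0},
])

```text
time_s: 7.1
eef_pos: [415.2, 207.4, 171.1]
ee_rot: [0.0, 0.652, 0.758, -0.001]
force: [-0.2, -6.3, 4.0]
grip_width: -0.001
grip_force: 3.4
```

```bash
python3 - <<'E'
from h import *
print(sense()["force"],stop_y(shot("wrist")))
E
```

```text
[-0.24961082 -6.30195051  4.04845867] (np.int64(6959), array([53.4, 60.3, 66.3]), np.int64(881), array([18.5, 26.4, 30.6]))
```

Emit:
step_arm([
  {"offset": [0.2, 0, 0], "rot": [0, 0, 0], "gripper": 0},
  {"offset": [0.4, 0, 0], "rot": [0, 0, 0], "gripper": 0},
  {"offset": [0.6, 0, 0], "rot": [0, 0, 0], "gripper": 0},
  {"offset": [0.8, 0, 0], "rot": [0, 0, 0], "gripper": 0},
  {"offset": [1.0, 0, 0], "rot": [0, 0, 0], "gripper": 0},
  {"offset": [1.2, 0, 0], "rot": [0, 0, 0], "gripper": 0},
  {"offset": [1.4, 0, 0], "rot": [0, 0, 0], "gripper": 0},
  {"offset": [1.5, 0, 0], "rot": [0, 0, 0], "gripper": 0},
  {"offset": [1.6, 0, 0], "rot": [0, 0, 0], "gripper": 0},
])

```text
time_s: 8.05
eef_pos: [412.8, 223.4, 171.0]
ee_rot: [0.0, 0.652, 0.758, -0.0]
force: [-0.7, -7.1, 3.7]
grip_width: -0.0
grip_force: 2.9
```

```bash
python3 - <<'E'
from h import *
print(sense()["force"],stop_y(shot("wrist")))
E
```

```text
[-0.73535328 -7.14958361  3.69392126] (np.int64(6966), array([69.5, 76.5, 82.5]), np.int64(897), array([34.7, 42.5, 46.7]))
```

Emit:
step_arm([
  {"offset": [0.1, 0, 0], "rot": [0, 0, 0], "gripper": 0},
  {"offset": [0.2, 0, 0], "rot": [0, 0, 0], "gripper": 0},
])

```text
time_s: 8.3
eef_pos: [412.5, 225.4, 171.0]
ee_rot: [0.0, 0.652, 0.758, -0.0]
force: [-0.7, -4.8, 2.7]
grip_width: -0.002
grip_force: 2.4
```

Emit:
step_arm([
  {"offset": [0.07, 0, 0], "rot": [0, 0, 0], "gripper": 0},
  {"offset": [0.14, 0, 0], "rot": [0, 0, 0], "gripper": 0},
  {"offset": [0.2, 0, 0], "rot": [0, 0, 0], "gripper": 0},
])

```text
time_s: 8.6
eef_pos: [412.2, 227.7, 170.9]
ee_rot: [-0.0, 0.652, 0.758, 0.0]
force: [0.2, -2.9, 2.1]
grip_width: -0.001
grip_force: 1.7
```

Emit:
step_arm([
  {"offset": [0.05, 0, 0], "rot": [0, 0, 0], "gripper": 0},
  {"offset": [0.1, 0, 0], "rot": [0, 0, 0], "gripper": 0},
])

```text
time_s: 8.8
eef_pos: [412.0, 228.8, 170.8]
ee_rot: [-0.0, 0.652, 0.758, 0.0]
force: [-0.7, -2.5, 1.5]
grip_width: -0.003
grip_force: 1.1
```

Emit:
step_arm([
  {"offset": [0.05, 0, 0], "rot": [0, 0, 0], "gripper": 0},
  {"offset": [0.1, 0, 0], "rot": [0, 0, 0], "gripper": 0},
])

```text
time_s: 9.0
eef_pos: [411.9, 229.8, 170.8]
ee_rot: [-0.0, 0.652, 0.758, 0.0]
force: [0.3, -2.4, 0.8]
grip_width: -0.0
grip_force: 0.7
```

Emit:
step_arm([
  {"offset": [0.05, 0, 0], "rot": [0, 0, 0], "gripper": 0},
  {"offset": [0.1, 0, 0], "rot": [0, 0, 0], "gripper": 0},
])

```text
time_s: 9.2
eef_pos: [411.8, 230.6, 170.7]
ee_rot: [0.0, 0.652, 0.758, -0.0]
force: [-0.1, -3.8, 1.4]
grip_width: -0.0
grip_force: 1.9
```

Emit:
step_arm([
  {"offset": [0.05, 0, 0], "rot": [0, 0, 0], "gripper": 0},
  {"offset": [0.1, 0, 0], "rot": [0, 0, 0], "gripper": 0},
])

```text
time_s: 9.4
eef_pos: [411.6, 231.5, 170.7]
ee_rot: [0.0, 0.652, 0.758, -0.0]
force: [1.0, -4.4, 0.3]
grip_width: -0.001
grip_force: 2.0
```

```bash
python3 - <<'E'
from h import *
print(sense()["force"],stop_y(shot("wrist")))
E
```

```text
[ 0.99602514 -4.39559605  0.32182223] (np.int64(6975), array([77.8, 84.7, 90.7]), np.int64(906), array([42.9, 50.8, 55. ]))
```

Emit:
step_arm([
  {"offset": [0.05, 0, 0], "rot": [0, 0, 0], "gripper": 0},
  {"offset": [0.1, 0, 0], "rot": [0, 0, 0], "gripper": 0},
])

```text
time_s: 9.65
eef_pos: [411.5, 232.5, 170.8]
ee_rot: [0.0, 0.652, 0.758, -0.0]
force: [1.6, -6.9, 0.6]
grip_width: 0.005
grip_force: 3.0
```

Emit:
step_arm([
  {"offset": [0.05, 0, 0], "rot": [0, 0, 0], "gripper": 0},
  {"offset": [0.08, 0, 0], "rot": [0, 0, 0], "gripper": 0},
])

```text
time_s: 9.85
eef_pos: [411.4, 232.9, 170.7]
ee_rot: [0.0, 0.652, 0.758, -0.001]
force: [0.9, -9.7, 0.3]
grip_width: 0.002
grip_force: 4.9
```

Emit:
step_arm([
  {"offset": [-0.2, 0, 0], "rot": [0, 0, 0], "gripper": 0},
  {"offset": [-0.5, 0, 0], "rot": [0, 0, 0], "gripper": 0},
  {"offset": [-0.5, 0, -4], "rot": [0, 0, 0], "gripper": 0},
  {"offset": [-2, 0, -9], "rot": [0, 0, 0], "gripper": 8.5},
  {"offset": [-2, 0, -13], "rot": [0, 0, 0], "gripper": 8.5},
  {"offset": [-2, 0, -13], "rot": [0, 0, 0], "gripper": 8.5},
  {"offset": [-2, 0, -13], "rot": [0, 0, 0], "gripper": 8.5},
])

```text
time_s: 10.55
eef_pos: [414.2, 213.7, 301.0]
ee_rot: [0.0, 0.652, 0.758, 0.001]
force: [0.1, -0.2, -1.0]
grip_width: 0.681
grip_force: 0.0
```

```bash
python3 - <<'E'
from h import *
s=sense(); w=shot("wrist"); print(s["eef_pos"],s["grip_width"],stop_y(w))
im=cv2.resize(w["color"][:320,230:550,::-1],(600,600),interpolation=cv2.INTER_CUBIC); cv2.imwrite("pics/w3.png",im)
P=cloud(w); ex=np.array([.9888,.1495]); ey=np.array([-.1495,.9888]); o=np.array([471.8,203.4])
d=P[...,:2]-o; a=d@ex;b=d@ey
for y in range(-60,40,4):
    m=(abs(a+55.5)<4)&(abs(b-y)<2); print(y,m.sum(),np.round(P[...,2][m].max(),1) if m.any() else None,end="; ")
E
```

```text
[414.20946156 213.73313566 301.02876934] 0.6810082003547503 (np.int64(2033), array([78.6, 85.6, 91.7]), np.int64(191), array([47.8, 52.3, 55.8]))
-60 31 88.9; -56 37 89.4; -52 31 88.9; -48 36 89.0; -44 32 89.4; -40 36 89.4; -36 36 89.1; -32 36 89.5; -28 35 89.1; -24 27 92.6; -20 37 93.0; -16 35 92.4; -12 20 96.8; -8 33 99.3; -4 45 98.7; 0 60 97.8; 4 32 92.6; 8 38 92.0; 12 41 92.8; 16 35 92.4; 20 43 93.0; 24 37 93.2; 28 1743 318.2; 32 140 318.3; 36 41 71.2;
```

View pics/w3.png

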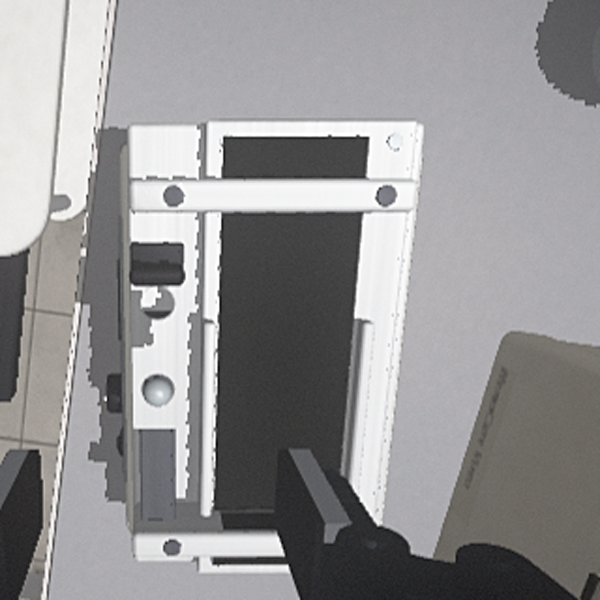

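Button is up at (158,390), now in the second hole, with its dome at about z = 98. The sliding stop is locked at row 195. Next I go over to the rack.

Emit:
step_arm([
  {"offset": [-30.2, 1.5, 0], "rot": [0, 0, 12.6], "gripper": 8.5},
  {"offset": [-30.2, 1.5, 0], "rot": [0, 0, 12.6], "gripper": 8.5},
  {"offset": [-30.2, 1.5, 0], "rot": [0, 0, 12.6], "gripper": 8.5},
  {"offset": [-30.2, 1.5, 0], "rot": [0, 0, 12.6], "gripper": 8.5},
  {"offset": [-30.2, 1.5, 0], "rot": [0, 0, 12.6], "gripper": 8.5},
  {"offset": [-30.2, 1.5, 0], "rot": [0, 0, 12.6], "gripper": 8.5},
  {"offset": [-30.2, 1.5, 0], "rot": [0, 0, 12.6], "gripper": 8.5},
  {"offset": [-30.2, 1.5, 0], "rot": [0, 0, 12.6], "gripper": 8.5},
  {"offset": [-30.2, 1.5, 0], "rot": [0, 0, 12.6], "gripper": 8.5},
])

```text
time_s: 11.5
eef_pos: [474.0, -81.7, 299.9]
ee_rot: [-0.001, 0.731, 0.682, -0.0]
force: [-0.3, 0.7, 0.1]
grip_width: 0.991
grip_force: 0.0
```

```bash
python3 - <<'E'
from h import *
import pickle
s=sense(); w=shot("wrist"); print(s["eef_pos"],s["ee_rot"],s["grip_width"])
pickle.dump((s,w),open("c4.pkl","wb"))
cv2.imwrite("pics/w4.png",w["color"][:,:,::-1])
P=cloud(w); hsv=cv2.cvtColor(w["color"],cv2.COLOR_RGB2HSV)
m=(hsv[...,0]>100)&(hsv[...,0]<125)&(hsv[...,1]>110)&(abs(P[...,0]-475)<70)&(P[...,1]>-190)&(P[...,1]<20)
top=m&(P[...,2]>60)&(P[...,2]<72)
k=P[top]; print(top.sum(),cv2.minAreaRect(k[:,:2].astype(np.float32)),np.median(k[:,2]))
k=P[m&(P[...,2]>5)]; print(cv2.minAreaRect(k[:,:2].astype(np.float32)))
t=shot("top"); P=cloud(t); ex=np.array([.9888,.1495]); ey=np.array([-.1495,.9888]); o=np.array([471.8,203.4])
d=P[...,:2]-o; a=d@ex;b=d@ey
for n,(lo,hi) in dict(fix=(-100,-50),sl=(60,110)).items():
    q=(abs(a)<45)&(b>lo)&(b<hi)&(P[...,2]>97)&(P[...,2]<108); print(n,q.sum(),np.percentile(b[q],[5,50,95]))
    v,u=np.nonzero(q)
cv2.imwrite("pics/t4.png",cv2.resize(t["color"][190:275,240:345,::-1],None,fx=7,fy=7,interpolation=cv2.INTER_CUBIC))
pickle.dump(t,open("t4.pkl","wb"))
E
```

```text
[473.96696897 -81.68493235 299.93668604] [-9.87072239e-04  7.31060596e-01  6.82311791e-01 -2.22958653e-04] 0.9908693979971391
320 ((473.7980651855469, -82.58148193359375), (146.79913330078125, 60.22539138793945), 86.05133056640625) 65.65183994360771
((475.9124450683594, -82.7274398803711), (146.79913330078125, 129.2908172607422), 86.05133056640625)
fix 137 [-90.68444761 -84.30354054 -78.08219466]
sl 137 [77.93071358 84.17437226 90.84576939]
```

View pics/w4.png

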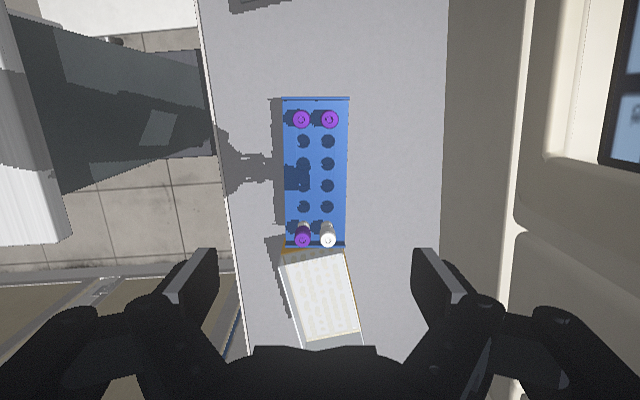

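Wrist view: the rack is centred at about (316,172) and lies square to the image, with the tip box directly below it at (320,295).

```bash
python3 - <<'E'
from h import *
import pickle
s,w=pickle.load(open("c1.pkl","rb")); t=pickle.load(open("t4.pkl","rb"))
ex=np.array([.9888,.1495]); ey=np.array([-.1495,.9888]); o=np.array([471.8,203.4])
for n,c in (("wrist",w),("top",t)):
    P=cloud(c); d=P[...,:2]-o; a=d@ex;b=d@ey;Z=P[...,2]
    q=(a>-80)&(a<20)&(b>-105)&(b<-60)&(Z>97)&(Z<108); print(n,"fix",q.sum(),np.percentile(b[q],[3,50,97]).round(1))
    for lo,hi in ((-48,-25),(25,48)):
        q=(a>lo)&(a<hi)&(b>-40)&(b<35)&(Z>82.5)&(Z<92); print("lip",q.sum(),np.percentile(a[q],[3,50,97]).round(1) if q.any() else 0)
    q=(abs(b)>60)&(abs(b)<100)&(Z>97)&(Z<108)&(abs(a)<95); print("stop x extent",np.percentile(a[q],[1,99]).round(1))
# edges by grey profile in wrist view rows 180..230, z=86 plane
g=cv2.GaussianBlur(cv2.cvtColor(w["color"],cv2.COLOR_RGB2GRAY),(3,3),0)
for v in (185,200,215,230): print(v,g[v,340:470:2].tolist())
for u in (350,356,421,428,433,438): print(u,(ray(w,u,205,86)[:2]-o)@ex)
E
```

```text
wrist fix 1377 [-89.3 -81.6 -76.7]
lip 709 [-47.8 -32.6 -28.2]
lip 486 [42.1 44.3 47.6]
stop x extent [-67.4  24.3]
top fix 134 [-90.9 -84.2 -77.7]
lip 64 [-47.3 -31.4 -26.3]
lip 44 [26.7 43.9 47.9]
stop x extent [-64.5  55.3]
185 [148, 133, 131, 105, 161, 229, 246, 195, 65, 66, 66, 66, 66, 66, 64, 65, 65, 64, 63, 64, 65, 64, 63, 64, 62, 63, 64, 63, 62, 64, 63, 64, 63, 62, 63, 64, 64, 64, 66, 64, 64, 64, 65, 120, 113, 109, 189, 235, 229, 233, 238, 236, 241, 237, 234, 230, 181, 177, 176, 176, 177, 179, 178, 176, 176]
200 [126, 130, 128, 104, 176, 235, 239, 187, 54, 65, 66, 66, 65, 63, 63, 64, 63, 62, 62, 63, 60, 60, 61, 61, 61, 61, 61, 60, 61, 61, 60, 59, 60, 61, 61, 62, 62, 63, 63, 63, 63, 61, 101, 125, 99, 162, 230, 234, 235, 238, 235, 238, 238, 228, 232, 184, 175, 176, 176, 175, 175, 176, 175, 176, 176]
215 [125, 128, 125, 114, 190, 240, 230, 111, 60, 63, 63, 63, 62, 62, 62, 61, 60, 60, 61, 62, 59, 59, 61, 59, 59, 58, 59, 58, 59, 58, 59, 59, 58, 59, 59, 60, 58, 60, 60, 61, 61, 75, 128, 101, 138, 217, 232, 231, 237, 236, 237, 240, 227, 234, 187, 174, 174, 174, 175, 175, 173, 173, 174, 174, 174]
230 [138, 128, 122, 119, 205, 240, 213, 78, 63, 63, 62, 62, 60, 60, 61, 60, 60, 59, 60, 60, 59, 59, 58, 57, 58, 57, 58, 59, 57, 57, 58, 57, 57, 58, 59, 57, 59, 58, 59, 59, 56, 121, 108, 113, 198, 232, 230, 238, 236, 235, 239, 225, 231, 198, 172, 175, 173, 173, 172, 173, 174, 174, 173, 172, 174]
350 -31.00063585528152
356 -25.451977921640935
421 34.646439892483585
428 41.11726226522493
433 45.739121740442876
438 50.3608508008237
```

Emit:
step_arm([
  {"offset": [-0.1, 0, 4.5], "rot": [0, 0, 0], "gripper": 8.5},
  {"offset": [-0.1, 0, 9], "rot": [0, 0, 0], "gripper": 8.5},
  {"offset": [-0.1, 0, 13], "rot": [0, 0, 0], "gripper": 8.5},
  {"offset": [-0.1, 0, 16.5], "rot": [0, 0, 0], "gripper": 8.5},
  {"offset": [-0.1, 0, 18.5], "rot": [0, 0, 0], "gripper": 8.5},
  {"offset": [-0.1, 0, 20], "rot": [0, 0, 0], "gripper": 8.5},
  {"offset": [-0.1, 0, 20.6], "rot": [0, 0, 0], "gripper": 8.5},
  {"offset": [-0.1, 0, 20.6], "rot": [0, 0, 0], "gripper": 8.5},
  {"offset": [-0.1, 0, 20.6], "rot": [0, 0, 0], "gripper": 8.5},
])

```text
time_s: 12.5
eef_pos: [474.5, -83.5, 95.5]
ee_rot: [0.001, 0.731, 0.682, 0.0]
force: [-0.2, 0.2, 0.8]
grip_width: 0.996
grip_force: 0.0
```

Emit:
step_arm([
  {"offset": [0.05, 0, 0.1], "rot": [0, 0, 0], "gripper": 6.2},
  {"offset": [0.05, 0, 0.1], "rot": [0, 0, 0], "gripper": 5.4},
  {"offset": [0.05, 0, 0.1], "rot": [0, 0, 0], "gripper": 4.5},
  {"offset": [0.05, 0, 0.1], "rot": [0, 0, 0], "gripper": 4.5},
  {"offset": [0.05, 0, 0.1], "rot": [0, 0, 0], "gripper": 4.5},
  {"offset": [0.05, 0, 0.1], "rot": [0, 0, 0], "gripper": 4.5},
], squeeze=40)

```text
time_s: 13.1
eef_pos: [474.3, -83.2, 94.5]
ee_rot: [0.0, 0.731, 0.682, 0.0]
force: [-1.8, 0.6, 5.7]
grip_width: 0.62
grip_force: 41.2
```

Emit:
step_arm([
  {"offset": [0, 0, -0.5], "rot": [0, 0, 0], "gripper": 4.5},
  {"offset": [0, 0, -1.5], "rot": [0, 0, 0], "gripper": 4.5},
  {"offset": [0, 0, -3], "rot": [0, 0, 0], "gripper": 4.5},
  {"offset": [0, 0, -5], "rot": [0, 0, 0], "gripper": 4.5},
  {"offset": [0, 0, -8], "rot": [0, 0, 0], "gripper": 4.5},
  {"offset": [0, 0, -11], "rot": [0, 0, 0], "gripper": 4.5},
  {"offset": [0, 0, -14], "rot": [0, 0, 0], "gripper": 4.5},
  {"offset": [0, 0, -15], "rot": [0, 0, 0], "gripper": 4.5},
  {"offset": [0, 0, -15], "rot": [0, 0, 0], "gripper": 4.5},
])

```text
time_s: 14.0
eef_pos: [474.4, -83.3, 244.8]
ee_rot: [0.001, 0.731, 0.682, 0.0]
force: [-1.0, 0.1, -3.0]
grip_width: 0.623
grip_force: 42.9
```

```bash
python3 - <<'E'
from h import *
s=sense(); w=shot("wrist"); print(s["eef_pos"],s["force"],s["grip_width"],s["grip_force"])
cv2.imwrite("pics/w5.png",w["color"][:,:,::-1])
T=np.linalg.inv(T_tool(s)); P=cloud(w); Q=P@T[:3,:3].T+T[:3,3]
hsv=cv2.cvtColor(w["color"],cv2.COLOR_RGB2HSV); m=(hsv[...,0]>100)&(hsv[...,0]<125)&(hsv[...,1]>110)&(abs(Q[...,1])<45)&(Q[...,2]<60)&(Q[...,2]>5)
q=Q[m]; print(len(q),np.percentile(q,[1,50,99],axis=0).round(1).tolist())
A=np.c_[q[:,:2],np.ones(len(q))]; 
for _ in range(4):
    c=np.linalg.lstsq(A,q[:,2],rcond=None)[0]; r=abs(A@c-q[:,2]); k=r<3; A,q=A[k],q[k]
print(c,len(q))
print("edge at y bins", [(y,q[abs(q[:,1]-y)<3][:,0].max().round(1)) for y in (-20,-10,0,10,20)])
E
```

```text
[474.38939462 -83.32203005 244.75180913] [-0.9532143   0.13838216 -2.99635176] 0.6231581451881364 42.93367087841034
28181 [[-24.9, -30.0, 28.0], [24.6, -2.1, 39.7], [74.2, 28.1, 42.0]]
[-2.48194301e-03 -2.34276963e-04  3.97603144e+01] 25198
edge at y bins [(-20, np.float64(71.3)), (-10, np.float64(71.3)), (0, np.float64(71.3)), (10, np.float64(71.3)), (20, np.float64(71.3))]
```

View pics/w5.png

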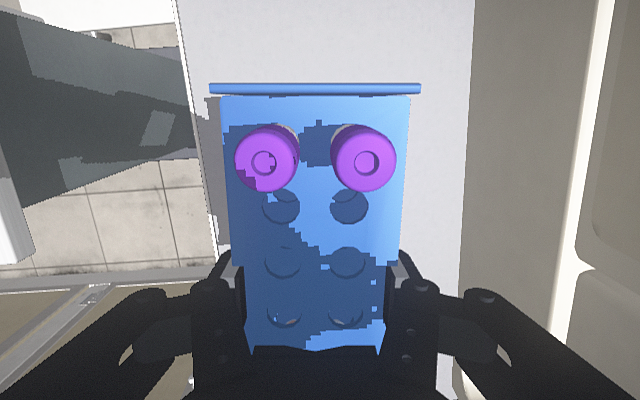

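Wrist view: the rack is held level and square, with its end plate at row 88 and two caps at (265,160) and (365,160).

Emit:
step_arm([
  {"offset": [1, -0.05, 0], "rot": [0, 0, 0], "gripper": 4.5},
  {"offset": [3, -0.15, 0], "rot": [0, 0, -1], "gripper": 4.5},
  {"offset": [6, -0.3, 0], "rot": [0, 0, -2.5], "gripper": 4.5},
  {"offset": [9.5, -0.5, 0], "rot": [0, 0, -4.5], "gripper": 4.5},
  {"offset": [13, -0.7, 0], "rot": [0, 0, -6], "gripper": 4.5},
  {"offset": [16.5, -0.85, 0], "rot": [0, 0, -7.5], "gripper": 4.5},
  {"offset": [20, -1, 0], "rot": [0, 0, -9], "gripper": 4.5},
  {"offset": [23.5, -1.2, 0], "rot": [0, 0, -10.5], "gripper": 4.5},
  {"offset": [26.5, -1.35, 0], "rot": [0, 0, -12], "gripper": 4.5},
  {"offset": [28.2, -1.45, 0], "rot": [0, 0, -12.55], "gripper": 4.5},
  {"offset": [28.8, -1.47, 0], "rot": [0, 0, -12.55], "gripper": 4.5},
  {"offset": [28.8, -1.47, 0], "rot": [0, 0, -12.55], "gripper": 4.5},
])

```text
time_s: 15.25
eef_pos: [479.2, 205.6, 242.7]
ee_rot: [-0.001, 0.652, 0.758, -0.001]
force: [-1.1, -0.1, -2.8]
grip_width: 0.622
grip_force: 42.8
```

Emit:
step_arm([
  {"offset": [0, 0, 0.5], "rot": [0, 0, 0], "gripper": 4.5},
  {"offset": [0, 0, 1.5], "rot": [0, 0, 0], "gripper": 4.5},
  {"offset": [0, 0, 2.5], "rot": [0, 0, 0], "gripper": 4.5},
  {"offset": [0, 0, 3.2], "rot": [0, 0, 0], "gripper": 4.5},
  {"offset": [0, 0, 3.2], "rot": [0, 0, 0], "gripper": 4.5},
  {"offset": [0, 0, 3.2], "rot": [0, 0, 0], "gripper": 4.5},
])

```text
time_s: 15.85
eef_pos: [479.7, 204.9, 211.7]
ee_rot: [-0.0, 0.653, 0.758, -0.0]
force: [0.5, -0.0, -2.0]
grip_width: 0.623
grip_force: 42.8
```

```bash
python3 - <<'E'
from h import *
import pickle
s=sense(); w=shot("wrist"); print(s["eef_pos"],s["ee_rot"],s["force"]); sc=shot("scene")
pickle.dump((s,w),open("c6.pkl","wb"))
im=np.zeros((400,800,3),np.uint8); im[:,:400]=cv2.resize(w["color"][:300,170:470,::-1],(400,400)); im[:,400:]=cv2.resize(sc["color"][150:250,240:340,::-1],(400,400),interpolation=cv2.INTER_CUBIC); cv2.imwrite("pics/w6.png",im)
T=np.linalg.inv(T_tool(s)); P=cloud(w); Q=P@T[:3,:3].T+T[:3,3]; Z=P[...,2]
q=Q[(Z>97)&(Z<108)&(abs(Q[...,1])<55)&(Q[...,0]>60)&(Q[...,0]<120)]
print("stop",len(q),np.percentile(q[:,0],[2,50,98]).round(1))
for y in (-60,-50,-30,0,30,50): 
    k=q[abs(q[:,1]-y)<4]
    if len(k): print(y,np.percentile(k[:,0],[2,50,98]).round(1))
E
```

```text
[479.74730918 204.94956564 211.73277576] [-5.71264523e-05  6.52570667e-01  7.57727865e-01 -6.50122236e-05] [ 0.51050878 -0.04602192 -2.00746213]
stop 5456 [78.5 85.1 91.7]
-50 [78.5 84.9 91.7]
-30 [78.5 84.8 91.7]
0 [78.5 84.9 91.7]
30 [78.5 85.  91.6]
50 [80.7 83.9 89.3]
```

View pics/w6.png

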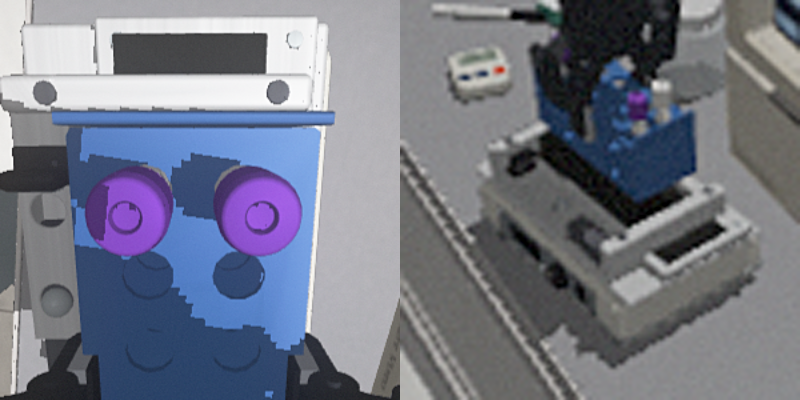

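View: the rack hovers square to the sliding stop (row 90) with about 3.5 mm of gap at this end. The scene half agrees. I lower it now.

Emit:
step_arm([
  {"offset": [0.05, 0, 1], "rot": [0, 0, 0], "gripper": 4.5},
  {"offset": [0.05, 0, 2], "rot": [0, 0, 0], "gripper": 4.5},
  {"offset": [0.05, 0, 2.8], "rot": [0, 0, 0], "gripper": 4.5},
  {"offset": [0.05, 0, 3.2], "rot": [0, 0, 0], "gripper": 4.5},
  {"offset": [0.05, 0, 3.5], "rot": [0, 0, 0], "gripper": 4.5},
  {"offset": [0.05, 0, 3.6], "rot": [0, 0, 0], "gripper": 4.5},
  {"offset": [0.05, 0, 3.6], "rot": [0, 0, 0], "gripper": 4.5},
])

```text
time_s: 16.65
eef_pos: [479.7, 205.6, 175.9]
ee_rot: [0.0, 0.652, 0.758, 0.0]
force: [-0.7, -0.7, -3.7]
grip_width: 0.622
grip_force: 42.8
```

Emit:
step_arm([
  {"offset": [0, 0, 0.1], "rot": [0, 0, 0], "gripper": 4.5},
  {"offset": [0, 0, 0.2], "rot": [0, 0, 0], "gripper": 4.5},
  {"offset": [0, 0, 0.2], "rot": [0, 0, 0], "gripper": 4.5},
])

```text
time_s: 16.95
eef_pos: [479.6, 205.6, 173.8]
ee_rot: [-0.0, 0.652, 0.758, 0.0]
force: [0.5, 0.3, -3.4]
grip_width: 0.625
grip_force: 42.8
```

Emit:
step_arm([
  {"offset": [0, 0, 0.08], "rot": [0, 0, 0], "gripper": 4.5},
  {"offset": [0, 0, 0.14], "rot": [0, 0, 0], "gripper": 4.5},
  {"offset": [0, 0, 0.14], "rot": [0, 0, 0], "gripper": 4.5},
])

```text
time_s: 17.25
eef_pos: [479.6, 205.6, 172.5]
ee_rot: [0.0, 0.652, 0.758, 0.0]
force: [-0.6, -0.1, -1.9]
grip_width: 0.622
grip_force: 42.9
```

Emit:
step_arm([
  {"offset": [0, 0, 0.02], "rot": [0, 0, 0], "gripper": 5.6},
  {"offset": [0, 0, 0.02], "rot": [0, 0, 0], "gripper": 6.2},
  {"offset": [0, 0, 0.02], "rot": [0, 0, 0], "gripper": 7},
  {"offset": [0, 0, 0.02], "rot": [0, 0, 0], "gripper": 7.8},
  {"offset": [0, 0, 0.02], "rot": [0, 0, 0], "gripper": 8.4},
  {"offset": [0, 0, 0.02], "rot": [0, 0, 0], "gripper": 8.4},
])

```text
time_s: 17.85
eef_pos: [479.6, 205.6, 172.2]
ee_rot: [0.0, 0.652, 0.758, 0.0]
force: [0.3, -0.1, 0.2]
grip_width: 0.986
grip_force: 0.0
```

Emit:
step_arm([
  {"offset": [0, 0, -1], "rot": [0, 0, 0], "gripper": 8.4},
  {"offset": [0, 0, -3], "rot": [0, 0, 0], "gripper": 8.4},
  {"offset": [0, 0, -6], "rot": [0, 0, 0], "gripper": 8.4},
  {"offset": [0, 0, -10], "rot": [0, 0, 0], "gripper": 8.4},
  {"offset": [0, 0, -15], "rot": [0, 0, 0], "gripper": 8.4},
  {"offset": [0, 0, -15], "rot": [0, 0, 0], "gripper": 8.4},
  {"offset": [0, 0, -15], "rot": [0, 0, 0], "gripper": 8.4},
])

```text
time_s: 18.55
eef_pos: [479.6, 205.6, 323.4]
ee_rot: [0.001, 0.652, 0.758, 0.001]
force: [-0.2, -0.0, -1.3]
grip_width: 0.984
grip_force: 0.0
```

```bash
python3 - <<'E'
from h import *
s=sense(); w=shot("wrist"); sc=shot("scene"); print(s["eef_pos"],s["force"],s["grip_width"])
im=np.zeros((500,800,3),np.uint8); im[:,:400]=cv2.resize(w["color"][20:320,200:440,::-1],(400,500)); im[:400,400:]=cv2.resize(sc["color"][150:250,240:340,::-1],(400,400),interpolation=cv2.INTER_CUBIC); cv2.imwrite("pics/w7.png",im)
P=cloud(w); hsv=cv2.cvtColor(w["color"],cv2.COLOR_RGB2HSV); Z=P[...,2]
b=(hsv[...,0]>100)&(hsv[...,0]<125)&(hsv[...,1]>110)&(Z>115)&(Z<150)
q=P[b]; print(cv2.minAreaRect(q[:,:2].astype(np.float32)))
for lo,hi in ((128,138),(140,150)): k=q[(q[:,2]>lo)&(q[:,2]<hi)]; A=np.c_[k[:,:2]-k[:,:2].mean(0),np.ones(len(k))]; print(len(k),np.linalg.lstsq(A,k[:,2],rcond=None)[0])
print(stop_y(w))
E
```

```text
[479.60349988 205.57566579 323.41807345] [-0.18771194 -0.01735515 -1.2839562 ] 0.9839628453722558
((479.5719909667969, 206.17691040039062), (61.805694580078125, 146.8617706298828), 8.668912887573242)
8827 [-9.48281035e-04 -5.14058800e-04  1.32884579e+02]
368 [-7.72141080e-04  1.53359718e-03  1.43751581e+02]
(np.int64(2093), array([27.9, 84.4, 91.2]), np.int64(169), array([47.8, 52.2, 56. ]))
```

View pics/w7.png

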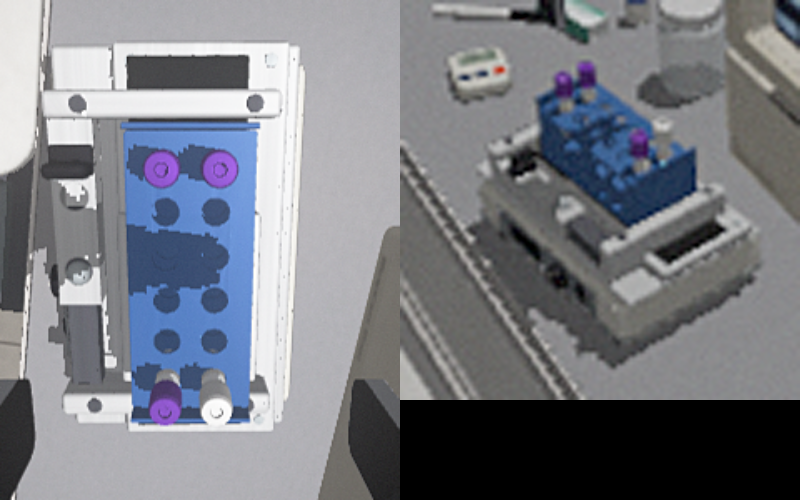

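View: the rack stands flat between the stops, its shelf at z = 132.9 (deck + 55), with no tilt. The button is still up at (78,270). I hand the job in.

```bash
python3 -c "
from rig import *
print(finish_job())"
```

```text
the job is handed in; nothing more can be done
None
```

The holder is lengthened and locked with its button up in the next hole, and the rack stands flat and released between the end stops. The push peaked at about 13 N in the readings, the tip box, cotton jar and timer were never touched, and I handed the job in at about 19 s.

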